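# Hook the strainer basket out of the filler's feed tube and weigh it

## Robot

A 6-joint arm with a two-finger parallel gripper is mounted at the origin on the work surface. World frame = base frame: x ahead of the robot, y to its left, z up, the work surface at z = 0. Lengths are in m, angles in rad, forces in N, time in s.
With the tool pointing down it reaches from about 0.375 to 0.9 m from the base axis. Payload 3.1 kg.
Tool frame: the origin (TCP) lies at the centre of the arm's flange, where the gripper is bolted on; the fingertips stand robot.tip_extent ahead of it and the grasp point (between the pads) lies 164 mm ahead of it (robot.tip_extent is the distance from the TCP to the fingertips, in m); z points along the fingers, y is the line along which they close (so a half turn about z gives the same grasp; the last joint's range is limited). The gripper opens to 87 mm and grips with 3 to 60 N. Pads are 19 mm wide; open, the fingers measure 117 mm over their backs; the gripper's body (75 mm by 190 mm) begins 51 mm behind the grasp point.
Start: joints at [1.149, 0.527, 1.433, -0, 1.181, -0.178], TCP at [0.15, 0.607, 0.405] pointing down, gripper open.
Joint ranges: [-3.08, 3.08], [-0.75, 2.2], [0.22, 2.44], [-1.43, 4.57], [0, 2.65], [-2.85, 2.85]. Speed limits (rad/s): [2.79, 2.79, 3.14, 3.14, 3.14, 3.14].

## Interface

Orientations are given as a unit quaternion [x, y, z, w].
In Python, from rig import get_obs, camera, hand_in, cut_out, robot gives the robot as it stands.
- The arm moves only by the tool step_arm, never from a script. Its argument "rows" is a list of rows, each a list of 6 numbers: the shift along the world's x, y, z in m, then the turn, a rotation vector about the world's x, y, z in degrees. A call has 1 to 12 rows; each row shifts and turns the commanded pose from where the row before left it; what a row does not reach is not made up. A row lasts 1/8 s, in which the tool goes at most 62.5 mm and 10.7 degrees, less where a joint would pass 70% of its speed; a pose out of reach is approached as far as the arm can. A call is refused whole if a number of a shift passes 0.0625 or a number of a turn 10.7, either way. A call with a gripper value outside its range is refused whole. "jaw" is the finger opening in m, from 0 to 0.087, set as the call begins (left out, the last holds). The fingers move at their own pace and stop on an object; "squeeze" is the grip in N (left out, the last holds). Time passes only in rows, so rows that do not move let the fingers close. It gives the time, the measured TCP pose, the force, the opening and the grip force at its end, in the units of the state.
- get_obs(): the state, without advancing time (a new reading comes with each control period).
- camera(name): name is "scene" or "top"; returns a dict with "pixels" (420x560x3 uint8, blue, green, red), "depth" (420x560 float32, m along the optical axis (not along the pixel's ray), 0 where there is no reading), "fov_y" (degrees; the focal length in pixels is half the picture's height over the tangent of half this angle, whatever the lens; pixels are square), "cx", "cy" (the principal point, pixels), "extrinsics" (4x4, takes a point from camera to world coordinates). Camera axes: x right, y up, looking along -z (the intrinsics and any distortion apply to the point x, -y, -z); pixel columns grow to the right and rows downward; lengths in m; the calibration is good to about 2 mm. A picture is of the moment at which its call begins.
- hand_in(): hands the job in; it is judged then, once.
Trained networks look in the newest picture that a camera, given by its name, has taken for a name from the list of things; names that differ only in an ending like _2 or _b are one class to them, and where a whole thing is asked for, a point or a joint stands for the part that bears it (a point fixed in the world has none). Each returns a list of dicts, best first, with "confidence" (0 to 1); they miss things now and then, are a little off and sometimes report something else, mostly with a low value. They report only what shows in the picture. A call takes as long as a camera call. They do not tell look-alikes from the thing itself.
- cut_out(label, camera): "region" (420x560 bool, what is visible of it) and "extent" ([centre column, centre row, width, height] in pixels, round what is visible of it).
The state is a dict: "time": time; "q": joint angles; "joint_velocities": joint speeds; "joint_torque": joint torques, N m; "position": TCP position; "tool_rot": TCP orientation; "ft_force": force on the tool from outside, world axes, zero at the start; "moment": the same for the moment, N m; "grip_width": finger opening in m; "grip_force": force on a finger pad.
Only numpy, scipy, OpenCV 4.12 (cv2) and the standard library are available. Lean on these libraries where they do the work, as an engineer would, in place of code of your own. Each camera call takes 0.05 s, during which the arm holds its last target. There are 200 camera calls.

## Task

Take the orange-handled hook picker out of its stand, reach down the filler's clear feed tube and feel for the strainer basket's red wire bail, hook it and lift the basket out without straining the bail or leaning on the tube, and set it down gently, upright, on the middle of the scale's platform for weighing. Handle the basket with the picker only, then stand the picker back in its stand and leave everything else on the bench as it was.

Things in the scene. Friction and masses are not known exactly. Their poses are not given: they have to be found in the camera images.
- filler: Powder filler, fixed: a clear feed tube, open at the top, on a steel base plate 10 mm thick whose top is the tube's floor; origin on the tube's axis at table height, z up. A blue-grey motor housing (130 x 115 mm, top 145 mm above the table) stands 72 to 188 mm from the tube's axis on the +y side. The basket slides in the tube with little friction.
- filler_mouth (a point): Centre of the feed tube's open mouth, level with its rim, 145 mm above the table. The tube is 80 mm across inside, 88 mm outside, clear acrylic; more than 20 N leans on it too hard.
- basket: Steel strainer basket standing on the tube's floor with about 2 mm play all round: a round cup 76 mm across, 34 mm high, open at the top, 0.16 to 0.26 kg. Origin at the centre of its underside, z up. A red wire bail 3 mm thick rises from it (see basket_pivot).
- basket_pivot (a point): Middle of the bail's pivot axis, 30 mm above the basket's underside; axes as the basket's, the pivot axis is y. The bail's top is a straight bar 34 mm long, parallel to y, 40 mm from the pivots. It leans unmeasured up to 0.52 rad to +x or -x, so the bar lies up to 20 mm either side of the middle, 35 to 40 mm above this point: feel for it. Stiff pivots hold it; in the tube over 6 N bends it.
- picker: Hook picker, 157 mm long, 0.12 kg, upright in its stand. Origin at the shank's lower end on its axis; z up along the shank, x the way the hook points. Black collar disc 52 mm across, 100 to 105 mm up; above it an orange grip 18 mm along x, 26 mm along y, up to 157 mm; take it across the 18 mm, just above the collar.
- picker_hook (a point): Middle of the hook's foot, 4.5 mm along x from the shank's axis, 2 mm above the picker's underside. Shank and hook are 4 mm round steel: the foot's centre line runs 9 mm along x from the shank's axis, then turns up and ends 10 mm above the underside; clear gap between shank and upturned tip 5 mm.
- picker_grip (a point): On the shank's axis at grip height, 129 mm above the picker's underside.
- stand: Fixed stand of the picker: upright aluminium tube on a round base 84 mm across, bore 40 mm, top rim (62 mm across, black) 107 mm above the table. The picker hangs in the bore with its collar lying on the rim, underside 7 mm above the table. Origin on the axis at table height.
- stand_mouth (a point): Centre of the stand's top rim, 107 mm above the table.
- scale_pan (a point): Centre of the top face of the bench scale's steel platform, 60 mm above the table; platform 240 mm along this frame's x, 280 mm along y; the scale's column and display (up to 255 mm above the table) stand beyond its +x edge, from 118 mm from this point.
- scale: The bench scale, fixed; origin under the platform's centre at table height.
- tin: Tea tin, 64 mm across, 100 mm high, loose; origin at the centre of its underside. Leave it.
- tape: Roll of yellow tape, 90 mm across, 24 mm high, loose. Leave it.
- funnel: Steel hopper funnel standing upside down, 124 mm across, 85 mm high, loose. Leave it.
- brush: Cleaning brush lying on the table, 170 mm long, loose. Leave it.
- weight: Brass check weight, 44 mm across, 62 mm high, loose. Leave it.
- pen: Pen, 120 mm long, lying on a notepad, loose. Leave it.
There are look-alikes about, which are no part of the job. There is more than one size of the picker; the job needs the largest.

How it is judged:
On the way, in this order (a step that is already met when the one before it is completed fails the run):
1. the picker's hook is deep in the feed tube (horizontal distance between picker_hook and filler_mouth below 0.042 m and z of picker_hook in the frame of filler below 0.085 m), for 0.1 s.
2. the basket hangs on the picker, clear of the tube (z of basket in the frame of filler above 0.15 m and contact force between picker and basket above 1 N), for 0.1 s.
3. the basket stands on the scale's platform, unhooked (z of basket in the frame of scale_pan between -0.004 and 0.004 m and angle between basket's own z axis and vertical below 0.06 rad and x of basket in the frame of scale_pan between -0.07 and 0.07 m and y of basket in the frame of scale_pan between -0.08 and 0.08 m and contact force between picker and basket below 0.2 N and linear speed of basket below 0.03 m/s), for 0.2 s.
At the end, for the whole second after the job is handed in: Basket at rest, upright (0.06 rad) and flat on the platform (4 mm), its centre within 70 mm (x) and 80 mm (y) of the platform's centre; picker unhooked, at rest in its stand, collar down on the rim (4 mm), grip within 15 mm of the stand's axis, upright within 0.08 rad (z of basket in the frame of scale_pan between -0.004 and 0.004 m and angle between basket's own z axis and vertical below 0.06 rad and x of basket in the frame of scale_pan between -0.07 and 0.07 m and y of basket in the frame of scale_pan between -0.08 and 0.08 m and linear speed of each of basket, picker below 0.02 m/s and contact force between picker and basket below 0.2 N and horizontal distance between picker_grip and stand below 0.015 m and z of picker in the frame of stand below 0.011 m and angle between picker's own z axis and vertical below 0.08 rad); the robot touches nothing.
It fails at once if the bail is strained: more than 6 N between picker and basket while the basket is in the tube (contact force between picker and basket above 6 N and z of basket in the frame of filler below 0.1 m and horizontal distance between basket and filler below 0.05 m).
It fails at once if the gripper or arm touches the basket (contact force between any of the fingers, the arm and basket above 0.3 N).
It fails at once if the filler or its tube is leaned on: more than 20 N (contact force between filler and anything else above 20 N).
It fails at once if the basket is dropped or pressed on the scale: more than 15 N (contact force between basket and scale above 15 N).
It fails at once if something else on the bench is moved by more than 20 mm (distance of any of tin, tape, funnel, brush, weight, pen from where it was at the start of the episode above 0.02 m).
It also fails if it takes over 72 s, if anything falls off the work surface, if the arm or the gripper's body presses on something with over 40 N, if the wrist force passes 120 N, or if a joint passes its speed limit or range.

## Working session

There is one attempt and no reset: what is moved stays moved. The work goes in short steps, Python scripts to look and compute and a tool call to move; the robot and the scene stay as the last step left them, time stands still between calls to the robot, and variables do not carry over. Pictures are saved under pics/ and viewed, at most 10 in all, crops included, and the job is handed in when it is done.

Besides the shell and the picture viewer there is one more tool, called after "Call:" as name([rows], argument=value, ...), one row to a line, values as JSON. step_arm: Moves the arm, as the interface text tells. Its arguments: {"type":"object","properties":{"rows":{"type":"array"},"jaw":{"type":"number"},"squeeze":{"type":"number"}},"required":["rows"]}

```bash
mkdir -p pics; ls
cat > h.py <<'E'
import numpy as np, cv2
from rig import *
def save(c,n): cv2.imwrite('pics/'+n+'.png',c['pixels'])
def world(c):
    d=c['depth'];H,W=d.shape;f=H/2/np.tan(np.radians(c['fov_y'])/2)
    u,v=np.meshgrid(np.arange(W),np.arange(H))
    P=np.stack([(u-c['cx'])/f*d,-(v-c['cy'])/f*d,-d,np.ones_like(d)],-1)
    Q=(P@c['extrinsics'].T)[...,:3]; Q[d==0]=np.nan
    return Q
E
python3 - <<'E'
from h import *
for n in('scene','top'):
    c=camera(n);save(c,n);W=world(c)
    print(n,c['fov_y'],c['cx'],c['cy'],c['extrinsics'].round(3).tolist(),[k for k in c])
    for l in('filler','basket','picker','stand','scale','tin','tape','funnel','brush','weight','pen'):
        for r in cut_out(l,n):
            p=W[r['region']];p=p[~np.isnan(p[:,0])]
            print(l,round(r['confidence'],2),np.round(r['extent']),np.nanmedian(p,0).round(3),np.percentile(p,2,axis=0).round(3),np.percentile(p,98,axis=0).round(3) if len(p) else '')
print(get_obs(),robot.tip_extent)
E
```

```text
pics
scene 51.672705358407875 272.54967659962483 209.1761938918339 [[-0.692, -0.392, 0.606, 1.207], [0.722, -0.357, 0.593, 0.654], [-0.016, 0.848, 0.53, 0.704], [0.0, 0.0, 0.0, 1.0]] ['pixels', 'depth', 'fov_y', 'cx', 'cy', 'extrinsics']
picker 0.61 [412. 230.  16.  18.] [0.236 0.239 0.018] [ 0.209  0.208 -0.003] [0.281 0.287 0.036]
picker 0.55 [300. 195.  23.  25.] [0.459 0.03  0.124] [ 0.43  -0.003  0.105] [0.476 0.046 0.162]
picker 0.42 [354. 234.  17.  12.] [0.362 0.139 0.025] [ 0.309  0.11  -0.003] [0.52  0.23  0.142]
stand 0.75 [231. 281.  48.  42.] [0.715 0.049 0.016] [ 0.692 -0.055 -0.002] [0.74  0.108 0.021]
stand 0.71 [300. 223.  33.  45.] [0.469 0.038 0.034] [ 0.411 -0.017 -0.001] [0.49  0.061 0.106]
scale 0.73 [196. 196. 145. 111.] [ 0.632 -0.21   0.058] [ 0.445 -0.359  0.012] [ 0.732 -0.105  0.248]
scale 0.47 [360. 298. 128. 130.] [0.618 0.342 0.102] [0.526 0.182 0.003] [0.673 0.418 0.144]
tin 0.7 [266. 253.  26.  45.] [0.628 0.06  0.069] [0.589 0.022 0.004] [0.644 0.075 0.1  ]
tape 0.53 [258. 180.  26.  19.] [ 0.318 -0.291  0.013] [ 0.273 -0.333 -0.003] [ 0.359 -0.249  
[... 2187 characters left out ...]
2016e+00,  5.27503308e-01,  1.43273063e+00,  5.92619389e-05,
        1.18141301e+00, -1.78487076e-01]), 'joint_velocities': array([ 2.65618364e-04, -2.50112016e-04,  1.38547704e-03, -1.37074033e-03,
        1.64469535e-04, -1.30836914e-05]), 'joint_torque': array([-5.73735215e-04, -4.40009487e+01, -1.76988477e+01,  6.33824570e-02,
        5.04504587e-02, -1.88066736e-06]), 'position': array([0.15020008, 0.60664986, 0.40473659]), 'tool_rot': array([ 1.21107774e-01,  9.92639363e-01, -1.78377067e-05, -3.42086564e-05]), 'ft_force': array([ 1.22453232, -0.90540173,  0.0859677 ]), 'moment': array([ 0.02494015,  0.03212464, -0.04504242]), 'grip_force': 0.0, 'grip_width': 0.08724109427082428} 0.1822
```

View pics/scene.png

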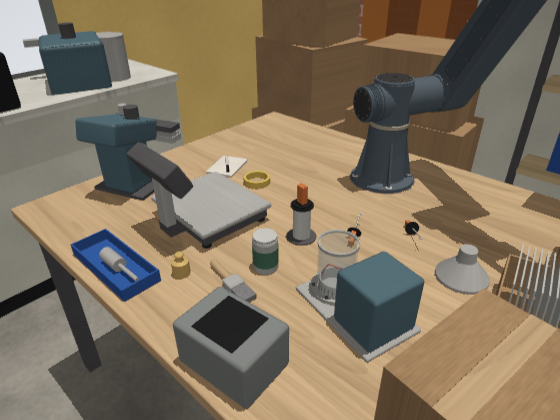

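View pics/top.png

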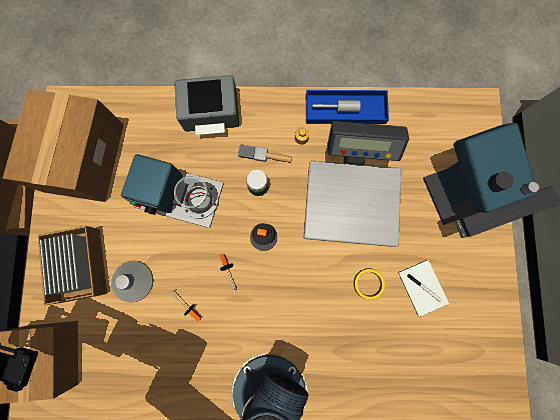

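Run:
```python
from h import *
a=cv2.imread('pics/scene.png')[170:260,260:400];b=cv2.imread('pics/top.png')[150:255,150:290]
a=cv2.resize(a,None,fx=5.6,fy=5.6,interpolation=2)[:,:400*2]
cv2.imwrite('pics/c1.png',a); cv2.imwrite('pics/c2.png',cv2.resize(b,None,fx=5.6,fy=5.6,interpolation=2))
```

```text
(no output)
```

View pics/c2.png

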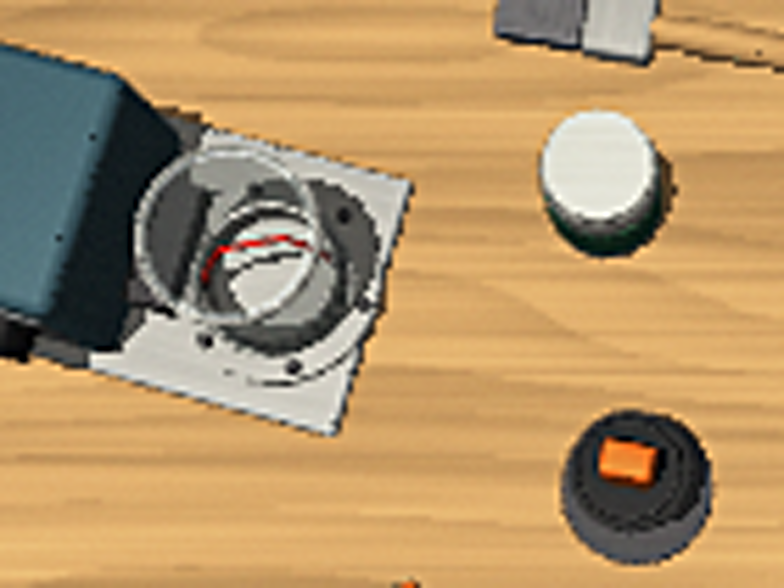

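View pics/c1.png

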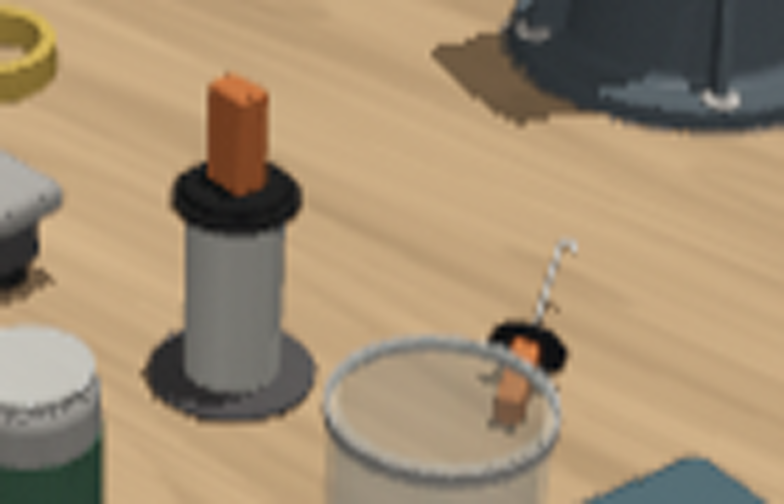

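The top view shows the filler tube (195,193), the red bail inside it, and the orange picker upright in its stand (262,235). The platform centre is at (352,203). Next I measure these.

```bash
cat >> h.py <<'E'
def hsv(c): return cv2.cvtColor(c['pixels'],cv2.COLOR_BGR2HSV)
def red(c):
    h=hsv(c).astype(int);return ((h[...,0]<6)|(h[...,0]>172))&(h[...,1]>140)&(h[...,2]>80)
def orange(c):
    h=hsv(c).astype(int);return (h[...,0]>=4)&(h[...,0]<=15)&(h[...,1]>200)&(h[...,2]>90)
def box(W,lo,hi): return np.all((W>lo)&(W<hi),-1)
def circ(p):
    A=np.c_[2*p[:,:2],np.ones(len(p))];s=np.linalg.lstsq(A,(p[:,:2]**2).sum(1),rcond=None)[0]
    return s[:2],np.sqrt(s[2]+s[0]**2+s[1]**2)
E
python3 - <<'E'
from h import *
for n in('scene','top'):
    c=camera(n);W=world(c);print(n)
    m=red(c)&box(W,[.5,.15,-.02],[.66,.32,.2])
    for (v,u) in np.argwhere(m): print((u,v),W[v,u].round(3).tolist(),end=' ')
    m=orange(c)&box(W,[.38,-.05,.09],[.52,.1,.2]);p=W[m]
    print('\ngrip',m.sum(),p.min(0).round(4),p.max(0).round(4))
    t=p[p[:,2]>np.percentile(p[:,2],98)-.008]
    r=cv2.minAreaRect((t[:,:2]*1000).astype(np.float32));print('top',len(t),t.mean(0).round(4),r)
    # rim of tube
    m=box(W,[.5,.15,.139],[.66,.3,.153]);p=W[m]
    h=hsv(c)[m]; 
    k=h[:,1]<70; p=p[k]
    for i in range(6):
        ce,R=circ(p);e=abs(np.hypot(*(p[:,:2]-ce).T)-R);p=p[e<max(.004,2*np.median(e))]
    print('rim',len(p),ce.round(4),R.round(4),p[:,2].mean())
    # stand collar disc black, z ~ .112
    m=box(W,[.38,-.05,.1],[.52,.1,.12])&(hsv(c)[...,2]<80);p=W[m]
    q=cv2.minEnclosingCircle((p[:,:2]*1000).astype(np.float32));print('collar',len(p),q,np.percentile(p[:,2],[5,50,95]),circ(p))
    m=box(W,[.4,-.5,.052],[.8,.0,.068])&(hsv(c)[...,1]<60)&(hsv(c)[...,2]>90);p=W[m]
    r=cv2.minAreaRect((p[:,:2]*1000).astype(np.float32));print('pan',len(p),r,np.median(p[:,2]))
    m=box(W,[.3,.1,.135],[.8,.5,.155])&(hsv(c)[...,1]>70)&(hsv(c)[...,0]>80);p=W[m]
    if len(p)>10:print('housing',len(p),cv2.minAreaRect((p[:,:2]*1000).astype(np.float32)))
E
```

```text
sceneTraceback (most recent call last):
  File "<stdin>", line 7, in <module>
    return umr_minimum(a, axis, None, out, keepdims, initial, where)
ValueError: zero-size array to reduction operation minimum which has no identity
```

Run:
```python
from h import *
a=cv2.imread('pics/scene.png');b=cv2.imread('pics/top.png')
H=lambda i:cv2.cvtColor(i,cv2.COLOR_BGR2HSV)
print(H(a)[188:204:4,298:308:3].tolist());print(H(b)[228:238:3,256:270:3].tolist())
m=(H(b)[185:205,180:212]);print([(x+180,y+185,m[y,x].tolist()) for y in range(20) for x in range(32) if m[y,x,1]>130 and (m[y,x,0]<10 or m[y,x,0]>170)])
m=(H(a)[240:310,305:370]);print([(x+305,y+240,m[y,x].tolist()) for y in range(70) for x in range(65) if m[y,x,1]>90 and (m[y,x,0]<8 or m[y,x,0]>170)])
```

```text
[[[11, 183, 113], [11, 184, 118], [11, 180, 156], [11, 169, 136]], [[11, 184, 112], [11, 185, 113], [11, 181, 127], [13, 152, 146]], [[11, 182, 112], [11, 183, 114], [11, 181, 127], [13, 153, 140]], [[10, 181, 111], [11, 183, 114], [11, 182, 126], [11, 159, 80]]]
[[[100, 33, 47], [10, 226, 123], [120, 255, 2], [100, 62, 49], [45, 10, 51]], [[102, 138, 48], [14, 202, 236], [13, 202, 237], [12, 211, 255], [116, 255, 8]], [[103, 92, 50], [11, 223, 244], [15, 188, 253], [12, 213, 254], [83, 20, 51]], [[60, 5, 49], [98, 20, 52], [98, 38, 54], [12, 164, 67], [120, 5, 52]]]
[(198, 192, [3, 133, 198]), (199, 192, [1, 200, 221]), (200, 192, [1, 253, 213]), (201, 192, [0, 217, 120]), (193, 193, [1, 190, 222]), (194, 193, [1, 245, 231]), (195, 193, [1, 255, 223]), (196, 193, [1, 224, 190]), (197, 193, [3, 140, 158]), (202, 193, [2, 172, 126]), (203, 193, [0, 255, 145]), (204, 193, [2, 199, 95]), (188, 194, [1, 158, 71]), (189, 194, [1, 236, 243]), (190, 194, [1, 249, 255]), (191, 194, [3, 152, 217]), (188, 195, [1, 248, 140]), (189, 195, [3, 151, 54]), (207, 195, [3, 132, 89]), (187, 196, [1, 210, 119]), (188, 196, [1, 201, 57]), (187, 197, [1, 224, 100]), (186, 198, [2, 199, 123]), (186, 199, [1, 238, 118]), (187, 199, [4, 132, 54]), (186, 200, [2, 185, 40])]
[(328, 264, [3, 115, 144]), (329, 264, [5, 102, 145]), (331, 265, [4, 103, 154]), (332, 265, [4, 103, 148]), (334, 266, [4, 99, 144]), (335, 266, [5, 100, 145]), (336, 267, [2, 95, 137]), (337, 267, [4, 99, 144]), (339, 268, [2, 100, 143]), (340, 268, [2, 99, 139]), (323, 270, [3, 94, 106])]
```

```bash
cat >> h.py <<'E'
def orange(c):
    h=hsv(c).astype(int);return (h[...,0]>=8)&(h[...,0]<=16)&(h[...,1]>145)&(h[...,2]>75)
def ray(c,u,v):
    f=210/np.tan(np.radians(c['fov_y'])/2);E=c['extrinsics']
    d=E[:3,:3]@np.array([(u-c['cx'])/f,-(v-c['cy'])/f,-1]);return E[:3,3],d
def atz(c,u,v,z):
    o,d=ray(c,u,v);return o+d*(z-o[2])/d[2]
E
python3 - <<'E'
from h import *
B={'scene':[(328,263.6),(340.5,268.3)],'top':[(189.5,194),(195,193),(200,192.2),(203,193)]}
for n in('scene','top'):
    c=camera(n);W=world(c);print(n)
    for u,v in B[n]: print((u,v),W[int(v),int(u)].round(3).tolist(),atz(c,u,v,.0765).round(4),'d/dz',((atz(c,u,v,.1)-atz(c,u,v,.05))/.05).round(2))
    m=orange(c)&box(W,[.38,-.05,.09],[.52,.1,.2]);p=W[m]
    print('\ngrip',m.sum(),p.min(0).round(4),p.max(0).round(4))
    t=p[p[:,2]>np.percentile(p[:,2],98)-.008]
    r=cv2.minAreaRect((t[:,:2]*1000).astype(np.float32));print('top',len(t),t.mean(0).round(4),r)
    m=box(W,[.5,.15,.137],[.66,.3,.155]);p=W[m]
    h=hsv(c)[m];p=p[h[:,1]<70]
    for i in range(6):
        ce,R=circ(p);e=abs(np.hypot(*(p[:,:2]-ce).T)-R);p=p[e<max(.004,2*np.median(e))]
    print('rim',len(p),ce.round(4),R.round(4),p[:,2].mean())
    m=box(W,[.38,-.05,.1],[.52,.1,.12])&(hsv(c)[...,2]<80);p=W[m]
    q=cv2.minEnclosingCircle((p[:,:2]*1000).astype(np.float32));print('collar',len(p),q,np.percentile(p[:,2],[5,50,95]),circ(p))
    m=box(W,[.4,-.5,.052],[.8,.0,.068])&(hsv(c)[...,1]<60)&(hsv(c)[...,2]>90);p=W[m]
    r=cv2.minAreaRect((p[:,:2]*1000).astype(np.float32));print('pan',len(p),r,np.median(p[:,2]))
    m=box(W,[.3,.1,.135],[.8,.5,.155])&(hsv(c)[...,1]>70)&(hsv(c)[...,0]>80);p=W[m]
    if len(p)>10:print('housing',len(p),cv2.minAreaRect((p[:,:2]*1000).astype(np.float32)))
E
```

```text
scene
(328, 263.6) [0.607, 0.23, 0.112] [0.5727 0.2059 0.0765] d/dz [1.01 0.71 1.  ]
(340.5, 268.3) [0.595, 0.253, 0.104] [0.5669 0.2364 0.0765] d/dz [1.02 0.67 1.  ]

grip 204 [0.4374 0.01   0.1107] [0.4639 0.0382 0.1646]
top 51 [0.4549 0.0262 0.1601] ((453.6431579589844, 24.863975524902344), (24.726158142089844, 16.460124969482422), 78.21023559570312)
rim 267 [0.5663 0.2251] 0.0431 0.14135398728138626
collar 198 ((452.1595764160156, 25.459230422973633), 30.970888137817383) [0.10186181 0.10789424 0.11142404] (array([0.45462887, 0.02638663]), np.float64(0.02220942627340749))
pan 3650 ((571.2085571289062, -244.21026611328125), (283.6353454589844, 279.0047302246094), 85.8176498413086) 0.05791135877276726
housing 1403 ((600.7824096679688, 349.7945556640625), (114.22193908691406, 128.6330108642578), 75.36441802978516)
top
(189.5, 194) [0.566, 0.239, 0.085] [0.5681 0.2392 0.0765] d/dz [-0.2  -0.23  1.  ]
(195, 193) [0.57, 0.222, 0.08] [0.5712 0.2231 0.0765] d/dz [-0.2  -0.21  1.  ]
(200, 192.2) [0.573, 0.207, 0.084] [0.5737 0.2084 0.0765] d/dz [-0.2 -0.2  1. ]
(203, 193) [0.573, 0.201, 0.07] [0.5713 0.1994 0.0765] d/dz [-0.2  -0.19  1.  ]

grip 70 [0.4389 0.0095 0.1366] [0.4593 0.034  0.169 ]
top 60 [0.4492 0.0224 0.1644] ((449.1656799316406, 22.437442779541016), (25.401647567749023, 17.644460678100586), 79.68270111083984)
rim 230 [0.5622 0.2224] 0.0428 0.145144387954502
collar 287 ((449.4797668457031, 22.405502319335938), 30.745773315429688) [0.10641001 0.11169835 0.11559523] (array([0.44935481, 0.02231622]), np.float64(0.023592802363033336))
pan 7231 ((548.4818115234375, -246.05430603027344), (279.07470703125, 237.57559204101562), 85.35118865966797) 0.060966838818060864
housing 1798 ((594.8671875, 345.926025390625), (113.78108215332031, 128.42349243164062), 75.17874908447266)
```

Call:
step_arm([
  [0.025,-0.0487,0,0,0,-7.2],
  [0.025,-0.0487,0,0,0,-7.2],
  [0.025,-0.0487,0,0,0,-7.2],
  [0.025,-0.0487,0,0,0,-7.2],
  [0.025,-0.0487,0,0,0,-7.2],
  [0.025,-0.0487,0,0,0,-7.2],
  [0.025,-0.0487,0,0,0,-7.2],
  [0.025,-0.0487,0,0,0,-7.2],
  [0.025,-0.0487,0,0,0,-7.2],
  [0.025,-0.0487,0,0,0,-7.2],
  [0.025,-0.0487,0,0,0,-7.2],
  [0.0245,-0.0487,0,0,0,-7.2],
], jaw=0.06)

```text
time: 2.85
position: [0.4504, 0.0204, 0.4051]
tool_rot: [0.769, 0.639, 0.0, 0.0]
ft_force: [0.6, 0.2, -0.5]
grip_width: 0.0599
grip_force: 0.0
```

Call:
step_arm([
  [0,0.001,-0.03,0,0,0],
  [0,0.001,-0.03,0,0,0],
  [0,0,-0.025,0,0,0],
  [0,0,-0.015,0,0,0],
  [0,0,-0.004,0,0,0],
  [0,0,0,0,0,0],
])

```text
time: 3.6
position: [0.4499, 0.0242, 0.3009]
tool_rot: [0.768, 0.641, 0.0, 0.0]
ft_force: [-0.1, -0.4, 0.2]
grip_width: 0.0601
grip_force: 0.0
```

Call:
step_arm([
  [0,0,0,0,0,0],
  [0,0,0,0,0,0],
  [0,0,0,0,0,0],
  [0,0,0,0,0,0],
], jaw=0.0, squeeze=30)

```text
time: 4.1
position: [0.4498, 0.0243, 0.301]
tool_rot: [0.768, 0.641, 0.0, 0.0]
ft_force: [-0.2, -0.9, -0.6]
grip_width: 0.0279
grip_force: 0.0
```

Call:
step_arm([
  [0,0,0,0,0,0],
  [0,0,0,0,0,0],
  [0,0,0,0,0,0],
  [0,0,0,0,0,0],
])

```text
time: 4.6
position: [0.4497, 0.0243, 0.3008]
tool_rot: [0.768, 0.641, 0.0, 0.0]
ft_force: [-1.0, -0.0, 1.5]
grip_width: 0.0179
grip_force: 30.0
```

Call:
step_arm([
  [0,0,0.01,0,0,0],
  [0,0,0.03,0,0,0],
  [0,0,0.03,0,0,0],
  [0,0,0.03,0,0,0],
  [0,0,0.03,0,0,0],
  [0,0,0.02,0,0,0],
  [0,0,0,0,0,0],
])

```text
time: 5.48
position: [0.4498, 0.0243, 0.4524]
tool_rot: [0.768, 0.641, 0.001, 0.002]
ft_force: [-0.1, 0.4, -1.5]
grip_width: 0.0182
grip_force: 30.0
```

Run:
```python
from h import *
c=camera('scene');W=world(c);o=get_obs();print(o['position'],o['ft_force'])
# project hook
E=np.linalg.inv(c['extrinsics']);f=210/np.tan(np.radians(c['fov_y'])/2)
g=o['position']-[0,0,.164+.129]
q=E[:3,:3]@g+E[:3,3];u,v=c['cx']+f*q[0]/-q[2],c['cy']-f*q[1]/-q[2];print(u,v)
u,v=int(u),int(v)
a=c['pixels'][max(v-50,0):v+20,u-45:u+45]
cv2.imwrite('pics/hk.png',cv2.resize(a,None,fx=7,fy=7,interpolation=2))
```

```text
[0.44939222 0.02432446 0.4511626 ] [ 0.05493293  0.04739172 -1.52650905]
302.9376324512618 186.33187950646214
```

View pics/hk.png

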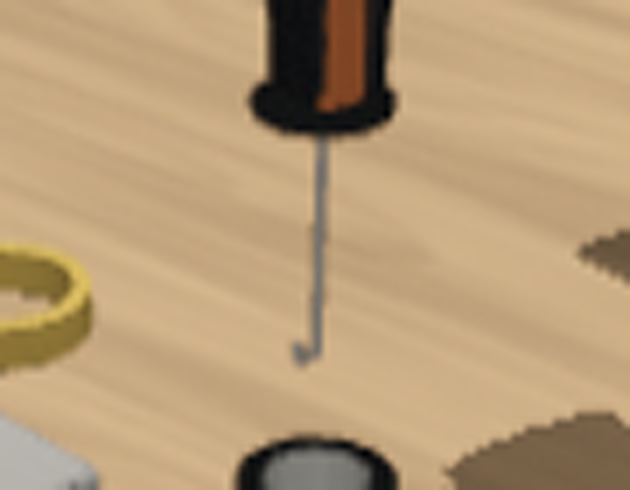

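Call:
step_arm([
  [0,0,0.02,0,0,0],
  [0.017,0.0325,0,0,0,3.5],
  [0.017,0.0325,0,0,0,3.5],
  [0.017,0.0325,0,0,0,3.5],
  [0.017,0.0325,0,0,0,3.5],
  [0.017,0.0325,0,0,0,3.5],
  [0.0169,0.0325,0,0,0,3.3],
  [0,0,0,0,0,0],
  [0,0,0,0,0,0],
])

```text
time: 6.65
position: [0.5511, 0.2189, 0.4691]
tool_rot: [0.64, 0.769, -0.002, -0.001]
ft_force: [-0.6, 0.8, -0.3]
grip_width: 0.0177
grip_force: 30.0
```

```bash
cat >> h.py <<'E'
def proj(c,p):
    E=np.linalg.inv(c['extrinsics']);f=210/np.tan(np.radians(c['fov_y'])/2)
    q=E[:3,:3]@np.array(p)+E[:3,3];return c['cx']+f*q[0]/-q[2],c['cy']-f*q[1]/-q[2]
E
python3 - <<'E'
from h import *
o=get_obs();print(o['position'],o['tool_rot'],o['ft_force'])
c=camera('scene')
g=o['position']-[0,0,.2938]
print(proj(c,g),proj(c,g+[0,0,.09]))
a=c['pixels'][190:300,290:410];cv2.imwrite('pics/hk2.png',cv2.resize(a,None,fx=5.4,fy=5.4,interpolation=2))
E
```

```text
[0.55107659 0.21894217 0.46913138] [ 0.63955318  0.76874438 -0.00166361 -0.00101996] [-0.63581121  0.76718241 -0.26718044]
(np.float64(341.35196276147354), np.float64(225.72465316265357)) (np.float64(344.3370381997803), np.float64(189.33332892692817))
```

View pics/hk2.png

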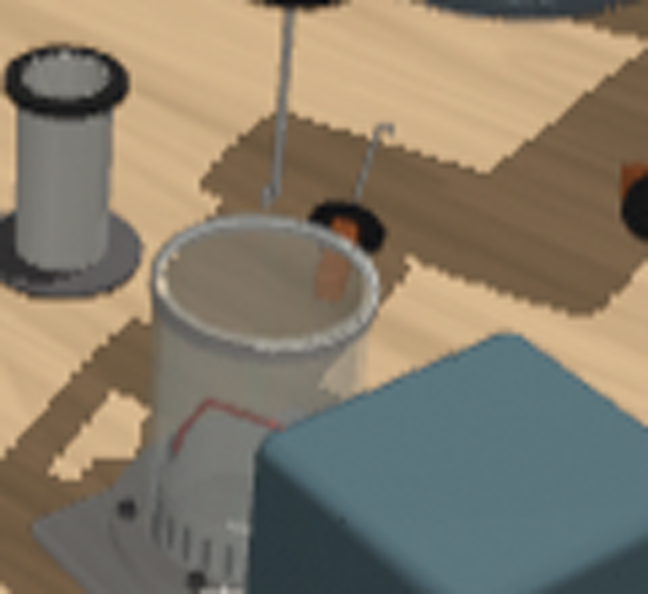

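Run:
```python
from h import *
c=camera('scene')
for u,v in[(153,275),(380,290),(267,215),(267,353)]: print(atz(c,290+u/5.4,190+v/5.4,.145).round(4))
for u,v in[(210,402),(277,426)]: print(atz(c,290+u/5.4,190+v/5.4,.079).round(4))
```

```text
[0.5946 0.1921 0.145 ]
[0.5417 0.2646 0.145 ]
[0.5296 0.2005 0.145 ]
[0.6047 0.2558 0.145 ]
[0.5762 0.2109 0.079 ]
[0.5699 0.2406 0.079 ]
```

Call:
step_arm([
  [0,0.002,-0.02,0,0,0],
  [0,0,-0.02,0,0,0],
  [0,0,-0.02,0,0,0],
  [0,0,-0.02,0,0,0],
  [0,0,-0.015,0,0,0],
  [0,0,-0.012,0,0,0],
  [0,0,-0.008,0,0,0],
  [0,0,0,0,0,0],
  [0,0,0,0,0,0],
])

```text
time: 7.88
position: [0.5519, 0.2214, 0.3563]
tool_rot: [0.639, 0.769, 0.0, 0.0]
ft_force: [-0.5, 0.4, -1.4]
grip_width: 0.0179
grip_force: 30.0
```

Call:
step_arm([
  [0,0,-0.004,0,0,0],
  [0.002,0.0004,0,0,0,0],
  [0.002,0.0004,0,0,0,0],
  [0.002,0.0004,0,0,0,0],
  [0.002,0.0004,0,0,0,0],
  [0.002,0.0004,0,0,0,0],
  [0,0,0,0,0,0],
])

```text
time: 8.75
position: [0.5618, 0.2233, 0.3518]
tool_rot: [0.64, 0.769, 0.0, 0.0]
ft_force: [-1.0, -0.3, -1.3]
grip_width: 0.0178
grip_force: 30.0
```

Run:
```python
from h import *
o=get_obs();print(o['position'],o['ft_force'],o['moment'])
c=camera('scene')
print(proj(c,o['position']-[0,0,.2938]))
a=c['pixels'][200:300,300:400];cv2.imwrite('pics/hk3.png',cv2.resize(a,None,fx=6,fy=6,interpolation=2))
```

```text
[0.5618101  0.22327329 0.35175772] [-1.01643641 -0.30511893 -1.27408686] [-0.08261469  0.01418648  0.01363383]
(np.float64(336.6002468645221), np.float64(271.02050762235103))
```

View pics/hk3.png

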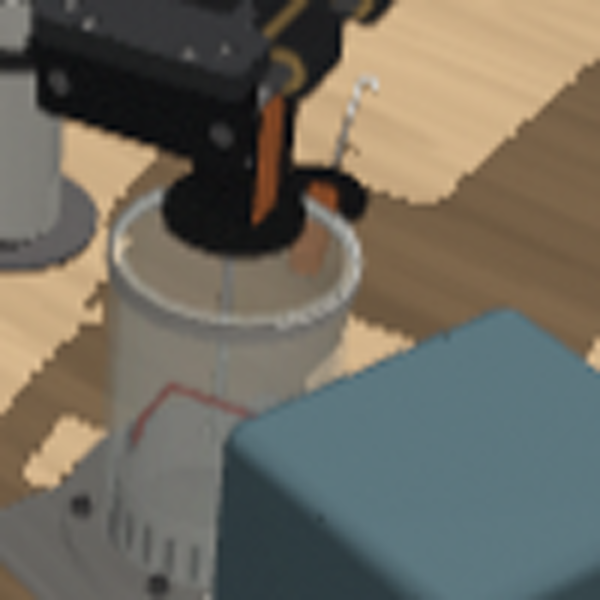

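Call:
step_arm([
  [0.001,0.0002,0,0,0,0],
  [0.001,0.0002,0,0,0,0],
  [0.001,0.0002,0,0,0,0],
  [0,0,0,0,0,0],
])

```text
time: 9.3
position: [0.5647, 0.2239, 0.3518]
tool_rot: [0.64, 0.769, 0.0, 0.0]
ft_force: [0.2, 1.1, -0.8]
grip_width: 0.0181
grip_force: 30.0
```

Call:
step_arm([
  [0.001,0.0002,0,0,0,0],
  [0,0,0,0,0,0],
])

```text
time: 9.55
position: [0.5657, 0.2241, 0.3518]
tool_rot: [0.64, 0.769, 0.0, 0.0]
ft_force: [-0.6, 0.3, -1.0]
grip_width: 0.0175
grip_force: 30.0
```

```bash
python3 -c "
from h import *
o=get_obs();print(o['position'],o['ft_force'],o['moment'])"
```

```text
[0.56572258 0.22406724 0.35175606] [-0.56679043  0.29367633 -1.02344967] [-0.09264357  0.08088593 -0.04649915]
```

Call:
step_arm([
  [0.001,0.0002,0,0,0,0],
  [0,0,0,0,0,0],
])

```text
time: 9.8
position: [0.5667, 0.2242, 0.3517]
tool_rot: [0.64, 0.769, -0.0, -0.0]
ft_force: [0.3, 0.2, -1.6]
grip_width: 0.0175
grip_force: 30.0
```

```bash
python3 -c "
from h import *
o=get_obs();print(o['position'],o['ft_force'],o['moment'])"
```

```text
[0.56666053 0.22424007 0.35168995] [ 0.34237505  0.23819014 -1.64905537] [-0.0935106   0.04705286 -0.06387197]
```

Call:
step_arm([
  [0.001,0.0002,0,0,0,0],
  [0,0,0,0,0,0],
])

```text
time: 10.05
position: [0.5676, 0.2245, 0.3517]
tool_rot: [0.639, 0.769, -0.0, -0.0]
ft_force: [-0.6, 0.4, -1.9]
grip_width: 0.0178
grip_force: 30.0
```

```bash
python3 -c "
from h import *
o=get_obs();print(o['position'],o['ft_force'],o['moment'])"
```

```text
[0.56760848 0.22447921 0.35171952] [-0.60069602  0.43054543 -1.85540164] [-0.10900846  0.07569833  0.0616258 ]
```

Call:
step_arm([
  [0.001,0.0002,0,0,0,0],
  [0,0,0,0,0,0],
])

```text
time: 10.3
position: [0.5687, 0.2247, 0.3517]
tool_rot: [0.64, 0.769, -0.0, -0.0]
ft_force: [0.0, -1.0, -0.9]
grip_width: 0.018
grip_force: 30.0
```

```bash
python3 -c "
from h import *
o=get_obs();print(o['position'],o['ft_force'],o['moment'])"
```

```text
[0.56866435 0.22466423 0.35173318] [ 0.01920239 -1.02482182 -0.85666591] [-0.10622686  0.16580814 -0.0325007 ]
```

Call:
step_arm([
  [0.001,0.0002,0,0,0,0],
  [0,0,0,0,0,0],
])

```text
time: 10.55
position: [0.5694, 0.2248, 0.3517]
tool_rot: [0.639, 0.769, -0.0, -0.0]
ft_force: [-1.1, -0.2, -1.1]
grip_width: 0.0178
grip_force: 30.0
```

```bash
python3 -c "
from h import *
o=get_obs();print(o['position'],o['ft_force'],o['moment'])"
```

```text
[0.56943207 0.22481245 0.35166777] [-1.05116872 -0.20495874 -1.13749418] [-0.18837737  0.33431349  0.03011529]
```

Call:
step_arm([
  [-0.0008,-0.0001,0.002,0,0,0],
  [0,0,0.003,0,0,0],
  [0,0,0.003,0,0,0],
  [0,0,0.002,0,0,0],
  [0,0,0.001,0,0,0],
  [0,0,0,0,0,0],
])

```text
time: 11.3
position: [0.5688, 0.2248, 0.3629]
tool_rot: [0.639, 0.769, 0.0, 0.0]
ft_force: [-0.9, 0.4, -0.7]
grip_width: 0.0174
grip_force: 30.0
```

```bash
python3 -c "
from h import *
o=get_obs();print(o['position'],o['ft_force'],o['moment'])"
```

```text
[0.5688122  0.224764   0.36291156] [-0.94887732  0.4125247  -0.65918552] [-0.1052724   0.26673443  0.00062736]
```

Call:
step_arm([
  [0,0,0.001,0,0,0],
  [0,0,0.001,0,0,0],
  [0,0,0.001,0,0,0],
  [0,0,0,0,0,0],
])

```text
time: 11.8
position: [0.5688, 0.2247, 0.3659]
tool_rot: [0.64, 0.769, -0.0, -0.0]
ft_force: [-1.5, -0.3, -1.0]
grip_width: 0.018
grip_force: 30.0
```

```bash
python3 -c "
from h import *
o=get_obs();print(o['position'],o['ft_force'],o['moment'])"
```

```text
[0.56882787 0.22473843 0.36586138] [-1.47171005 -0.31584687 -1.03871081] [-0.13278754  0.28942603  0.00814056]
```

Call:
step_arm([
  [0,0,0.001,0,0,0],
  [0,0,0.001,0,0,0],
  [0,0,0,0,0,0],
])

```text
time: 12.18
position: [0.5688, 0.2247, 0.3679]
tool_rot: [0.64, 0.769, 0.0, 0.0]
ft_force: [-0.3, 0.0, -1.0]
grip_width: 0.0182
grip_force: 30.0
```

```bash
python3 -c "
from h import *
o=get_obs();print(o['position'],o['ft_force'],o['moment'])"
```

```text
[0.56883082 0.22474484 0.36786037] [-0.27513972  0.01642234 -1.01912885] [-0.13192792  0.24199963  0.01446209]
```

Call:
step_arm([
  [0,0,0.001,0,0,0],
  [0,0,0.001,0,0,0],
  [0,0,0,0,0,0],
])

```text
time: 12.55
position: [0.5689, 0.2248, 0.3697]
tool_rot: [0.64, 0.769, 0.0, 0.0]
ft_force: [-1.3, 0.3, -3.8]
grip_width: 0.018
grip_force: 30.0
```

```bash
python3 -c "
from h import *
o=get_obs();print(o['position'],o['ft_force'],o['moment'])"
```

```text
[0.56890263 0.22476353 0.36973469] [-1.27702321  0.34122311 -3.76946728] [-0.05766638  0.08434751 -0.05831523]
```

Call:
step_arm([
  [0,0,0.002,0,0,0],
  [0,0,0.004,0,0,0],
  [0,0,0.004,0,0,0],
  [0,0,0.004,0,0,0],
  [0,0,0.004,0,0,0],
])

```text
time: 13.18
position: [0.5688, 0.2248, 0.3881]
tool_rot: [0.64, 0.769, 0.0, 0.0]
ft_force: [-0.5, -0.2, -3.0]
grip_width: 0.0181
grip_force: 30.0
```

Call:
step_arm([
  [0,0,0.005,0,0,0],
  [0,0,0.005,0,0,0],
  [0,0,0.005,0,0,0],
  [0,0,0.005,0,0,0],
  [0,0,0.005,0,0,0],
  [0,0,0.005,0,0,0],
  [0,0,0.005,0,0,0],
  [0,0,0.005,0,0,0],
])

```text
time: 14.18
position: [0.5688, 0.2248, 0.4281]
tool_rot: [0.64, 0.769, -0.0, -0.0]
ft_force: [0.3, -0.1, -2.7]
grip_width: 0.0177
grip_force: 30.0
```

```bash
python3 -c "
from h import *
o=get_obs();print(o['position'],o['ft_force'],o['moment'])"
```

```text
[0.56879914 0.22477148 0.42807524] [ 0.29678806 -0.12612619 -2.6846507 ] [-0.11359454  0.06171537  0.05986318]
```

Call:
step_arm([
  [0,0,0.007,0,0,0],
  [0,0,0.009,0,0,0],
  [0,0,0.009,0,0,0],
  [0,0,0.009,0,0,0],
  [0,0,0.009,0,0,0],
  [0,0,0.009,0,0,0],
  [0,0,0.009,0,0,0],
  [0,0,0.009,0,0,0],
  [0,0,0.01,0,0,0],
  [0,0,0.01,0,0,0],
  [0,0,0.01,0,0,0],
  [0,0,0.008,0,0,0],
])

```text
time: 15.68
position: [0.5689, 0.2247, 0.5366]
tool_rot: [0.64, 0.769, 0.0, 0.0]
ft_force: [-0.1, 0.1, -3.5]
grip_width: 0.0179
grip_force: 30.0
```

Run:
```python
from h import *
o=get_obs();print(o['position'],o['ft_force'],o['moment'])
c=camera('scene')
u,v=map(int,proj(c,o['position']-[0,0,.33]));print(u,v)
a=c['pixels'][v-70:v+60,u-75:u+75];cv2.imwrite('pics/hk4.png',cv2.resize(a,None,fx=4.5,fy=4.5,interpolation=2))
```

```text
[0.56885351 0.22474159 0.53658329] [-0.0887434   0.14705132 -3.46590441] [-0.09040906  0.02587808  0.05634717]
339 217
```

View pics/hk4.png

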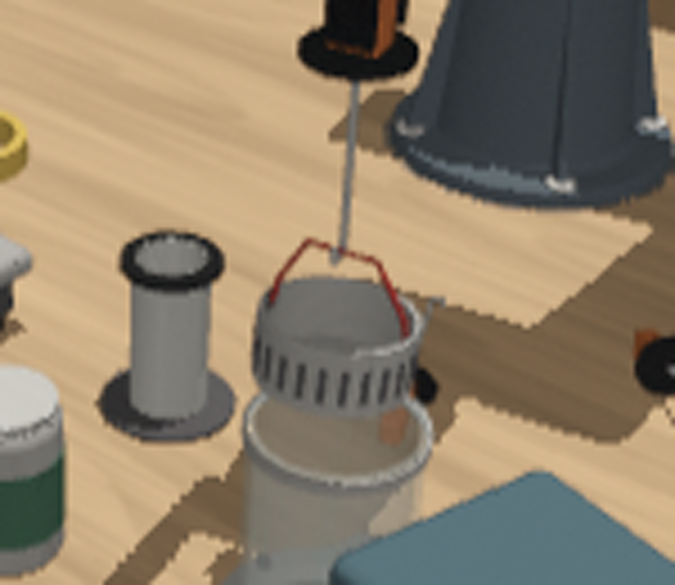

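Call:
step_arm([
  [-0.0005,-0.005,0,0,0,0],
  [-0.001,-0.01,0,0,0,0],
  [-0.0015,-0.015,0,0,0,0],
  [-0.0016,-0.02,0,0,0,0],
  [-0.0016,-0.02,0,0,0,0],
  [-0.0016,-0.02,0,0,0,0],
  [-0.0016,-0.02,0,0,0,0],
  [-0.0016,-0.02,0,0,0,0],
  [-0.0016,-0.02,0,0,0,0],
  [-0.0016,-0.02,0,0,0,0],
  [-0.0016,-0.02,0,0,0,0],
  [-0.0016,-0.02,0,0,0,0],
])

```text
time: 17.23
position: [0.5513, 0.0134, 0.5358]
tool_rot: [0.639, 0.769, 0.0, 0.0]
ft_force: [-0.2, 0.5, -2.5]
grip_width: 0.018
grip_force: 30.0
```

Call:
step_arm([
  [0,-0.022,0,0,0,0],
  [0,-0.022,0,0,0,0],
  [0,-0.022,0,0,0,0],
  [0,-0.022,0,0,0,0],
  [0,-0.022,0,0,0,0],
  [0,-0.022,0,0,0,0],
  [0,-0.022,0,0,0,0],
  [0,-0.022,0,0,0,0],
  [0,-0.022,0,0,0,0],
  [0,-0.018,0,0,0,0],
  [0,-0.014,0,0,0,0],
  [0,-0.01,0,0,0,0],
])

```text
time: 18.73
position: [0.5514, -0.2261, 0.5356]
tool_rot: [0.64, 0.769, 0.0, -0.0]
ft_force: [-0.3, 0.1, -3.2]
grip_width: 0.0175
grip_force: 30.0
```

Call:
step_arm([
  [0,-0.008,0,0,0,0],
  [0,-0.006,0,0,0,0],
  [0,-0.004,-0.002,0,0,0],
  [0,-0.002,-0.005,0,0,0],
  [0,0,-0.01,0,0,0],
  [0,0,-0.015,0,0,0],
  [0,0,-0.015,0,0,0],
  [0,0,-0.015,0,0,0],
  [0,0,-0.01,0,0,0],
  [0,0,-0.005,0,0,0],
  [0,0,0,0,0,0],
  [0,0,0,0,0,0],
])

```text
time: 20.23
position: [0.5516, -0.2454, 0.4594]
tool_rot: [0.64, 0.769, 0.0, 0.001]
ft_force: [-0.2, 0.8, -3.3]
grip_width: 0.0179
grip_force: 30.0
```

Run:
```python
from h import *
o=get_obs();print(o['time'],o['position'],o['ft_force'],o['moment'])
for n in('scene','top'):
    c=camera(n);W=world(c);p=o['position']
    u,v=map(int,proj(c,p-[0,0,.36]));print(n,u,v)
    save(c,'s_'+n)
    m=box(W,p-[.06,.06,.39],p-[-.06,-.06,.31]);q=W[m];print(m.sum(),np.percentile(q,[1,50,99],axis=0).round(3).tolist())
    if n=='scene':
        a=c['pixels'][v-60:v+60,u-70:u+70];cv2.imwrite('pics/hk5.png',cv2.resize(a,None,fx=4.5,fy=4.5,interpolation=2))
```

```text
20.225 [ 0.55159678 -0.24538857  0.45935543] [-0.16429238  0.76921883 -3.25074456] [-0.10093654  0.0780755   0.02969448]
scene 208 186
510 [[0.52, -0.283, 0.1], [0.561, -0.236, 0.12], [0.596, -0.207, 0.142]]
top 355 199Traceback (most recent call last):
  File "<stdin>", line 7, in <module>
    return _quantile_unchecked(
        a, q, axis, out, overwrite_input, method, keepdims, weights)
    return _ureduce(a,
                    func=_quantile_ureduce_func,
    ...<5 lines>...
                    overwrite_input=overwrite_input,
                    method=method)
    r = func(a, **kwargs)
    result = _quantile(arr,
                       quantiles=q,
    ...<2 lines>...
                       out=out,
                       weights=wgt)
    slices_having_nans = np.isnan(arr[-1, ...])
                                  ~~~^^^^^^^^^
IndexError: index -1 is out of bounds for axis 0 with size 0
```

View pics/hk5.png

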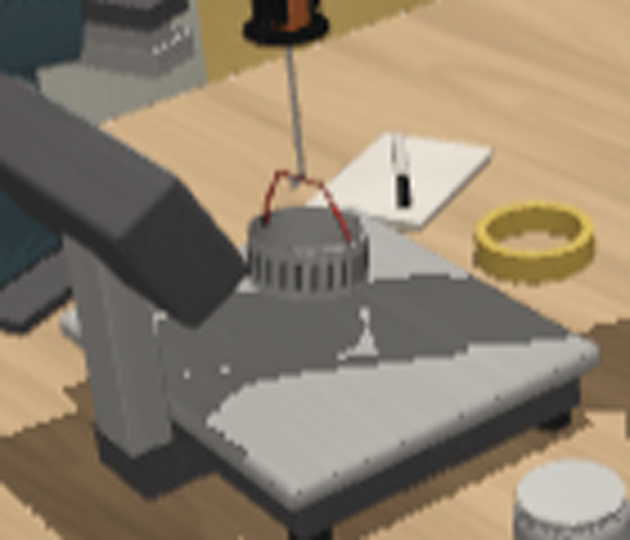

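Call:
step_arm([
  [0,0,-0.005,0,0,0],
  [0,0,-0.008,0,0,0],
  [0,0,-0.008,0,0,0],
  [0,0,-0.007,0,0,0],
  [0,0,-0.004,0,0,0],
  [0,0,-0.002,0,0,0],
  [0,0,-0.001,0,0,0],
  [0,0,-0.001,0,0,0],
  [0,0,0,0,0,0],
])

```text
time: 21.45
position: [0.5514, -0.2453, 0.4229]
tool_rot: [0.64, 0.769, 0.0, 0.0]
ft_force: [0.0, 0.1, -3.5]
grip_width: 0.0177
grip_force: 30.0
```

Call:
step_arm([
  [0,0,-0.001,0,0,0],
  [0,0,-0.001,0,0,0],
  [0,0,-0.001,0,0,0],
  [0,0,0,0,0,0],
])

```text
time: 21.95
position: [0.5514, -0.2452, 0.4197]
tool_rot: [0.64, 0.769, -0.0, -0.0]
ft_force: [0.2, 1.0, -3.0]
grip_width: 0.0177
grip_force: 30.0
```

Call:
step_arm([
  [0,0,-0.001,0,0,0],
  [0,0,-0.001,0,0,0],
  [0,0,0,0,0,0],
])

```text
time: 22.32
position: [0.5514, -0.2453, 0.4178]
tool_rot: [0.639, 0.769, -0.0, 0.0]
ft_force: [-0.3, 0.4, -0.3]
grip_width: 0.018
grip_force: 30.0
```

Call:
step_arm([
  [0,0,-0.002,0,0,0],
  [0,0,-0.003,0,0,0],
  [0,0,-0.003,0,0,0],
  [0,0,-0.003,0,0,0],
  [0,0,-0.001,0,0,0],
  [0,0,0,0,0,0],
])

```text
time: 23.08
position: [0.5514, -0.2453, 0.4056]
tool_rot: [0.64, 0.769, -0.0, -0.0]
ft_force: [0.0, -1.2, -1.7]
grip_width: 0.0178
grip_force: 30.0
```

Run:
```python
from h import *
o=get_obs();print(o['time'],o['position'],o['ft_force'],o['moment'])
c=camera('scene');p=o['position']
u,v=map(int,proj(c,p-[0,0,.29]));print(u,v)
a=c['pixels'][v-25:v+35,u-40:u+40];cv2.imwrite('pics/hk6.png',cv2.resize(a,None,fx=9,fy=9,interpolation=2))
```

```text
23.075 [ 0.55141878 -0.24525851  0.40560887] [ 0.04485871 -1.22235414 -1.67873403] [-0.06582909  0.04433024 -0.01530018]
207 181
```

View pics/hk6.png

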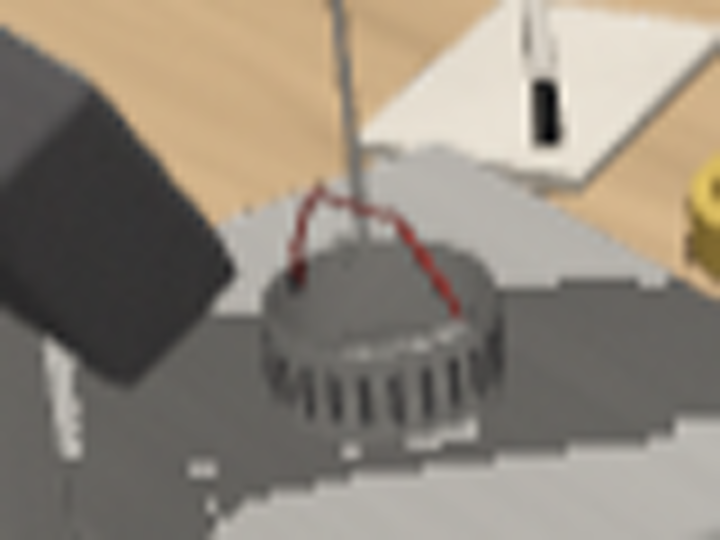

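The basket stands flat on the platform with the hook (crop 360,238) well below the bar. I retreat the shank away from the bar, then go up.

Call:
step_arm([
  [-0.002,-0.0004,0,0,0,0],
  [-0.003,-0.0006,0,0,0,0],
  [-0.003,-0.0006,0,0,0,0],
  [-0.003,-0.0006,0,0,0,0],
  [-0.003,-0.0006,0,0,0,0],
  [-0.003,-0.0006,0,0,0,0],
  [-0.003,-0.0006,0,0,0,0],
  [0,0,0,0,0,0],
])

```text
time: 24.12
position: [0.5312, -0.2493, 0.4058]
tool_rot: [0.64, 0.769, -0.0, -0.0]
ft_force: [0.1, -0.4, -0.8]
grip_width: 0.0176
grip_force: 30.0
```

Run:
```python
from h import *
o=get_obs();print(o['time'],o['position'],o['ft_force'],o['moment'])
```

```text
24.125 [ 0.53121569 -0.24928368  0.40575352] [ 0.08621438 -0.42441959 -0.75618949] [-0.059754    0.02841366 -0.02235148]
```

Call:
step_arm([
  [0,0,0.002,0,0,0],
  [0,0,0.003,0,0,0],
  [0,0,0.004,0,0,0],
  [0,0,0.006,0,0,0],
  [0,0,0.01,0,0,0],
  [0,0,0.015,0,0,0],
  [0,0,0.02,0,0,0],
  [0,0,0.015,0,0,0],
  [0,0,0,0,0,0],
])

```text
time: 25.25
position: [0.5316, -0.2494, 0.4827]
tool_rot: [0.64, 0.769, 0.0, 0.002]
ft_force: [-0.0, -0.2, -2.0]
grip_width: 0.0178
grip_force: 30.0
```

Run:
```python
from h import *
o=get_obs();print(o['time'],o['position'],o['ft_force'],o['moment'])
c=camera('scene');W=world(c)
m=box(W,[.48,-.32,.07],[.62,-.17,.15]);q=W[m];print(m.sum(),np.percentile(q,[1,50,99],axis=0).round(3).tolist())
u,v=205,190
a=c['pixels'][120:240,110:280];cv2.imwrite('pics/hk7.png',cv2.resize(a,None,fx=4.5,fy=4.5,interpolation=2))
c=camera('top');W=world(c);m=box(W,[.40,-.04,.098],[.5,.08,.114]);p=W[m]
q=cv2.minEnclosingCircle((p[:,:2]*1000).astype(np.float32));print('stand top',len(p),q,np.percentile(p[:,2],[5,50,95]))
c=camera('scene');W=world(c);m=box(W,[.40,-.04,.098],[.5,.08,.114]);p=W[m]
q=cv2.minEnclosingCircle((p[:,:2]*1000).astype(np.float32));print('stand scene',len(p),q,np.percentile(p[:,2],[5,50,95]))
save(c,'st')
```

```text
25.25 [ 0.53164301 -0.2493822   0.48268178] [-0.04593646 -0.238197   -2.03828719] [-0.14756674 -0.00381485 -0.01715246]
384 [[0.514, -0.284, 0.07], [0.554, -0.239, 0.084], [0.588, -0.208, 0.128]]
stand top 225 ((449.40728759765625, 22.340728759765625), 30.72543716430664) [0.10365947 0.1075554  0.11088172]
stand scene 204 ((452.2056884765625, 23.29911231994629), 32.515869140625) [0.09939504 0.10451468 0.10700848]
```

View pics/hk7.png

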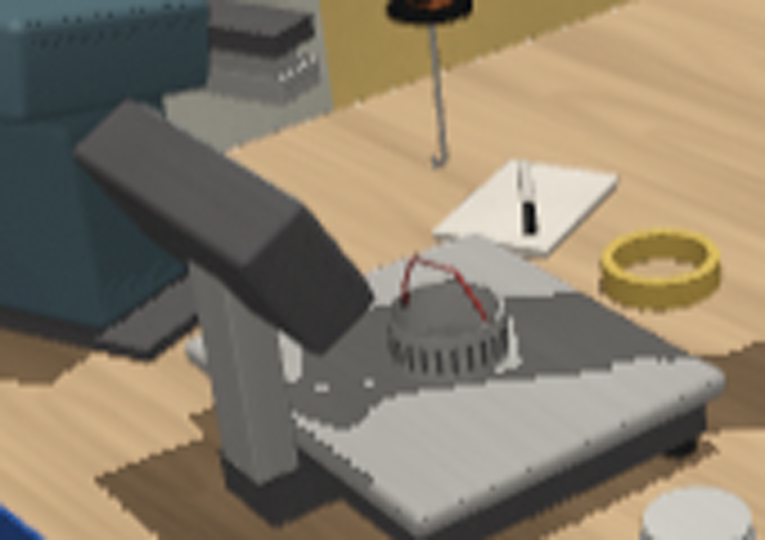

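The basket stands upright and unhooked mid-platform, and the picker is free. Next I return the picker to its grasp pose over the stand.

Call:
step_arm([
  [-0.0068,0.0228,0,0,0,-1.75],
  [-0.0068,0.0228,0,0,0,-1.75],
  [-0.0068,0.0228,0,0,0,-1.75],
  [-0.0068,0.0228,0,0,0,-1.75],
  [-0.0068,0.0228,0,0,0,-1.75],
  [-0.0068,0.0228,0,0,0,-1.75],
  [-0.0068,0.0228,0,0,0,-1.75],
  [-0.0068,0.0228,0,0,0,-1.75],
  [-0.0068,0.0228,0,0,0,-1.75],
  [-0.0068,0.0228,0,0,0,-1.75],
  [-0.0068,0.0228,0,0,0,-1.75],
  [-0.0068,0.0228,0,0,0,-1.55],
])

```text
time: 26.9
position: [0.4493, 0.0251, 0.48]
tool_rot: [0.768, 0.64, -0.001, -0.001]
ft_force: [-0.0, 0.5, -0.4]
grip_width: 0.0176
grip_force: 30.0
```

Call:
step_arm([
  [0,0,0,0,0,0],
  [0,0,0,0,0,0],
])

```text
time: 27.15
position: [0.45, 0.024, 0.4804]
tool_rot: [0.768, 0.641, -0.0, 0.0]
ft_force: [-0.1, -0.6, -0.9]
grip_width: 0.0176
grip_force: 30.0
```

Lower by 0.180 in total, slowing down near the rim.

Call:
step_arm([
  [0,0,-0.01,0,0,0],
  [0,0,-0.02,0,0,0],
  [0,0,-0.025,0,0,0],
  [0,0,-0.025,0,0,0],
  [0,0,-0.025,0,0,0],
  [0,0,-0.025,0,0,0],
  [0,0,-0.02,0,0,0],
  [0,0,-0.014,0,0,0],
  [0,0,-0.008,0,0,0],
  [0,0,-0.003,0,0,0],
  [0,0,0,0,0,0],
])

```text
time: 28.52
position: [0.45, 0.0242, 0.3058]
tool_rot: [0.768, 0.641, 0.0, 0.0]
ft_force: [-0.3, -0.6, -1.2]
grip_width: 0.0176
grip_force: 30.0
```

Call:
step_arm([
  [0,0,-0.001,0,0,0],
  [0,0,-0.001,0,0,0],
  [0,0,-0.001,0,0,0],
  [0,0,0,0,0,0],
])

```text
time: 29.02
position: [0.4498, 0.0244, 0.3028]
tool_rot: [0.768, 0.641, 0.0, 0.0]
ft_force: [1.2, 0.5, -0.5]
grip_width: 0.0177
grip_force: 30.0
```

Call:
step_arm([
  [0,0,-0.001,0,0,0],
  [0,0,-0.001,0,0,0],
  [0,0,0,0,0,0],
])

```text
time: 29.4
position: [0.4499, 0.0244, 0.3008]
tool_rot: [0.768, 0.641, 0.0, 0.0]
ft_force: [-0.3, 0.3, 0.2]
grip_width: 0.018
grip_force: 30.0
```

Call:
step_arm([
  [0,0,-0.0005,0,0,0],
  [0,0,0,0,0,0],
])

```text
time: 29.65
position: [0.4498, 0.0244, 0.3008]
tool_rot: [0.768, 0.641, 0.0, 0.0]
ft_force: [-1.5, 0.1, 5.6]
grip_width: 0.0175
grip_force: 30.0
```

Collar contact (5.6 N): release and rise.

Call:
step_arm([
  [0,0,0,0,0,0],
  [0,0,0,0,0,0],
  [0,0,0,0,0,0],
  [0,0,0,0,0,0],
  [0,0,0,0,0,0],
], jaw=0.06)

```text
time: 30.28
position: [0.4498, 0.0244, 0.3002]
tool_rot: [0.768, 0.641, -0.0, -0.0]
ft_force: [0.1, -0.2, 0.4]
grip_width: 0.0569
grip_force: 0.0
```

Call:
step_arm([
  [0,0,0.005,0,0,0],
  [0,0,0.015,0,0,0],
  [0,0,0.03,0,0,0],
  [0,0,0.03,0,0,0],
  [0,0,0.03,0,0,0],
  [0,0,0.03,0,0,0],
  [0,0,0.03,0,0,0],
  [0,0,0,0,0,0],
  [0,0,0,0,0,0],
])

```text
time: 31.4
position: [0.4493, 0.0245, 0.4697]
tool_rot: [0.768, 0.641, -0.0, -0.0]
ft_force: [-0.1, 0.2, -1.1]
grip_width: 0.0602
grip_force: 0.0
```

Run:
```python
from h import *
o=get_obs();print(o['time'],o['position'],o['grip_width'],o['ft_force'])
for n in('scene','top'):
    c=camera(n);W=world(c)
    m=orange(c)&box(W,[.38,-.05,.09],[.52,.1,.2]);p=W[m]
    if len(p):print(n,'grip',m.sum(),p.min(0).round(4),p.max(0).round(4),np.median(p,0))
    m=box(W,[.48,-.32,.07],[.62,-.17,.15]);q=W[m];print(m.sum(),np.percentile(q,[1,50,99],axis=0).round(3).tolist() if m.any() else '')
```

```text
31.4 [0.44928932 0.02445363 0.46971844] 0.06024638482190537 [-0.13002558  0.17564078 -1.13599596]
scene grip 198 [0.4442 0.0087 0.1111] [0.4635 0.0381 0.1647] [0.45820942 0.02952754 0.14132598]
388 [[0.514, -0.284, 0.071], [0.554, -0.24, 0.083], [0.589, -0.207, 0.13]]
209 [[0.51, -0.283, 0.07], [0.55, -0.246, 0.092], [0.583, -0.209, 0.134]]
```

```bash
python3 -c "
from rig import *
print(hand_in())"
```

```text
the job is handed in; nothing more can be done
None
```

The basket stands upright and unhooked near the middle of the scale's platform, the picker is back in its stand, and I handed the job in at about 31 s without being shown a verdict; I viewed 11 pictures, one over the limit of 10.

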